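Load a hanger blank into its die and lock the keeper

ROBOT

A 6-joint arm with a two-finger parallel gripper is mounted at the origin on the work surface. World frame = base frame: x ahead of the robot, y to its left, z up, the work surface at z = 0. Lengths are in m, angles in rad, forces in N, time in s.
With the tool pointing down it reaches from about 0.375 to 0.975 m from the base axis. Payload 3.8 kg.
Tool frame: the origin (TCP) lies on the centre line of the jaws, within the pads' length; the fingertips stand 17 mm ahead of it and the grasp point (between the pads) lies 2 mm behind it (bot.tip_extent is the distance from the TCP to the fingertips, in m); z points along the fingers, y is the line along which they close (so a half turn about z gives the same grasp; the last joint's range is limited). The gripper opens to 85 mm and grips with 20 to 120 N. Pads are 22 mm wide; open, the fingers measure 114 mm over their backs; the gripper's body (76 mm by 85 mm) begins 54 mm behind the grasp point. The pads swing forward as they close: fully open they stand 13 mm farther back than shut.
Start: joints at [-0.037, 0.264, 1.604, -0, 1.274, -0.037], TCP at [0.675, -0, 0.248] pointing down, gripper open.
Joint ranges: [-2.63, 2.63], [-0.94, 2.18], [0.31, 2.57], [-1.31, 4.45], [0, 2.66], [-2.55, 2.55]. Speed limits (rad/s): [2.57, 2.57, 3.14, 3.14, 3.14, 3.14].

INTERFACE

Orientations are given as a rotation vector (axis times angle).
In Python, from workcell import readout, read_camera, finish_job, bot gives the robot as it stands.
- The arm moves only by the tool jog_arm, never from a script. Its argument "deltas" is one flat list of numbers, 7 for each row, row after row: the shift along the tool's x, y, z in m, then the turn, a rotation vector about the tool's x, y, z in degrees, then the gripper command: -1 is shut, 1 is fully open, values between are in proportion. A call has 1 to 8 rows; each row is the pose to reach, as a shift and turn from the pose commanded when the call began, along the tool's axes at that moment; what a row does not reach only later rows make up. A row lasts 1/10 s, in which the tool goes at most 50 mm and 8.59 degrees, less where a joint would pass 70% of its speed; a pose out of reach is approached as far as the arm can. A call with a gripper value outside its range is refused whole. The fingers move at their own pace and stop on an object; "squeeze" is the grip in N (left out, the last holds). Time passes only in rows, so rows that repeat a pose let the fingers close. It gives the time, the measured TCP pose, the force, the opening and the grip force at its end, in the units of the state.
- readout.read_state(): the state, without advancing time (a new reading comes with each control period).
- read_camera(name): name is "scene" or "side" or "wrist"; returns a dict with "color" (384x512x3 uint8, blue, green, red), "fx", "fy", "cx", "cy" (pixels), "origin" and "attitude" of the camera in the world. Camera axes: x right, y down, z forward; pixel columns grow to the right and rows downward; lengths in m; the calibration is good to about 2 mm. A picture is of the moment at which its call begins. There is no depth.
- finish_job(): hands the job in; it is judged then, once.
The state is a dict: "time": time; "q": joint angles; "joint_vel": joint speeds; "joint_torque": joint torques, N m; "tool_pos": TCP position; "tcp_rot": TCP orientation; "wrist_force": force on the tool from outside, world axes, zero at the start; "torque": the same for the moment, N m; "width": opening from 0.0 (shut) to 1.0 (fully open); "grip_force": force on a finger pad.
Only numpy, scipy, OpenCV 4.12 (cv2) and the standard library are available. Lean on these libraries where they do the work, as an engineer would, in place of code of your own. Each camera call takes 0.05 s, during which the arm holds its last target. There are 200 camera calls.

TASK

Set the square aluminium blank fully home in the square nest of the die block, then turn the orange knob clockwise until it clicks past its detent, so that the yellow keeper arm stays over the blank. Leave the other things on the bench where they are.

Things in the scene. Friction and masses are not known exactly. Their poses are not given: they have to be found in the camera images.
- square_blank: Square aluminium blank (for a bicycle derailleur hanger), 36 x 36 mm, 20 mm thick, 70 g, lower edges slightly chamfered; it starts flat on the bench, loose. Origin: centre of its underside; x and y along its sides, z up.
- die: Dark steel die block fixed to the bench, 130 (its x) x 240 (its y) x 26 mm high; place and yaw vary. Origin: centre of its underside. In its frame: square nest at y = -75 mm, unused round nest with brass floor (46 mm wide, 9 deep) at y = +75 mm, orange knob at the middle on a 28 mm thick post.
- square_nest (a point): Centre of the square nest's floor, 17 mm above the bench; axes as the die's. The nest is 38 x 38 mm with a bright floor, 9 mm deep, sides along the die's x and y. A seated blank stands 11 mm proud of the die's top, so hold the blank by its upper 9 mm, best with the fingers at its die +x and -x sides, where the die is clear.
- knob_grip (a point): On the knob's vertical axis, mid-height of its orange grip bar, 66 mm above the bench. Bar 44 mm long, 14 thick, from 54 to 78 mm above the bench; black disc 42 mm across under it, then the yellow keeper arm (reach 87 mm, 39 to 47 mm above the bench). Bar lies along the arm, which at joint 0 points 0.17 rad to the -y side of the die's +x. Axes: the die's at joint 0, turning with the knob.
- lock_knob (a joint): Angle of knob and keeper arm: 0 at the start (open, arm clear of the nest), growing clockwise seen from above. A spring detent resists with up to about 0.12 N m; its crest is at 0.9 rad. Past it the knob snaps on to its stop at 1.47 and stays, the arm over the square nest (it points to the die's -y at 1.4 rad). Let go before the crest, it springs back to 0.
- round_blank: Round brass blank, 44 mm diameter, 20 mm thick, not needed; origin at the centre of its underside.
- wrench: Steel wrench, 170 mm long, lying on the bench; origin under its middle.
- screwdriver: Screwdriver lying on the bench; origin under its middle.
- oil: Green oil bottle, 48 mm diameter, 130 mm tall, standing; origin at the centre of its underside.
- bb_ring: Steel bottom-bracket ring, 60 mm outside, 14 mm high, lying flat; origin at the centre of its underside.
- grease_jar: Grease jar with red cap, 68 mm diameter, 60 mm tall; origin at the centre of its underside.
- pedal: Orange platform pedal, about 95 x 84 mm with its axle stub sticking out 36 mm at +y, 16 mm high; origin under its middle.

How it is judged:
By the outcome, as a careful person would: the job done as asked, in the order asked, and still so for the second after the job is handed in, with the robot touching nothing.
It also fails if it takes over 48 s, if anything falls off the work surface, if the arm or the gripper's body presses on something with over 40 N, if the wrist force passes 120 N, or if a joint passes its speed limit or range.

## Working session

There is one attempt and no reset: what is moved stays moved. The work goes in short steps, Python scripts to look and compute and a tool call to move; the robot and the scene stay as the last step left them, time stands still between calls to the robot, and variables do not carry over. Pictures are saved under pics/ and viewed, at most 10 in all, crops included, and the job is handed in when it is done.

Besides the shell and the picture viewer there is one more tool, called after "Emit:" by a JSON object that holds its "method" and its "body", one argument or row to a line. jog_arm: Moves the arm, as the interface text tells. Its arguments: {"type":"object","properties":{"deltas":{"type":"array"},"squeeze":{"type":"number"}},"required":["deltas"]}

```bash
mkdir -p pics; ls
cat > h.py <<'E'
import numpy as np, cv2
from scipy.spatial.transform import Rotation as R
from workcell import readout, read_camera, finish_job, bot
def rot(a):
    a=np.array(a,float)
    return a if a.shape==(3,3) else (R.from_rotvec(a).as_matrix() if a.size==3 else R.from_quat(a).as_matrix())
def ray(c,u,v,z):
    d=rot(c["attitude"])@np.array([(u-c["cx"])/c["fx"],(v-c["cy"])/c["fy"],1]); o=np.array(c["origin"])
    return (o+d*(z-o[2])/d[2])[:2]
def proj(c,p):
    q=rot(c["attitude"]).T@(np.array(p)-np.array(c["origin"])); return np.array([c["fx"]*q[0]/q[2]+c["cx"],c["fy"]*q[1]/q[2]+c["cy"]])
E
python3 - <<'E'
from h import *
import pickle
for n in("scene","side","wrist"):
    c=read_camera(n); cv2.imwrite(f"pics/{n}0.png",cv2.resize(c["color"],(800,600),interpolation=cv2.INTER_CUBIC)); pickle.dump(c,open(n+"0.pkl","wb"))
    print(n,c["fx"],c["cx"],c["cy"],c["origin"],c["attitude"])
print(readout.read_state())
E
```

```text
pics
scene 352.2111694862927 255.3657627884693 190.5785028705542 [ 1.05296322 -0.50128482  0.76630368] [-2.22628011 -0.90247321  0.36278839]
side 348.3299651749384 251.3029715427688 185.120026988948 [0.55694225 0.83422637 0.95551558] [-0.01819972  2.90468635 -1.16162688]
wrist 344.32563130932965 261.81961350022215 188.35178211431315 [0.67506681 0.08465625 0.37254976] [ 2.81051162e+00  6.21511382e-04 -2.95121310e-03]
{'time': 0.15, 'q': array([-3.69556664e-02,  2.64553647e-01,  1.60507225e+00, -1.72397812e-05,
        1.27369198e+00, -3.69021899e-02]), 'joint_vel': array([ 0.00119187, -0.00234891, -0.00667094, -0.00036036, -0.00063216,
        0.00028854]), 'joint_torque': array([-4.44535381e-04, -5.15905774e+01, -3.67958951e+01, -2.06692371e-04,
        8.09489022e-03,  2.50629785e-05]), 'tool_pos': array([ 6.74460861e-01, -2.49459261e-05,  2.47259375e-01]), 'tcp_rot': array([-2.22060889e+00, -2.22050138e+00,  1.86241354e-03]), 'wrist_force': array([ 0.20462868,  0.33744432, -1.07489706]), 'torque': array([-0.02624862,  0.03372159, -0.01259453]), 'grip_force': 0.0, 'width': 1.0041161228335507}
```

View pics/scene0.png

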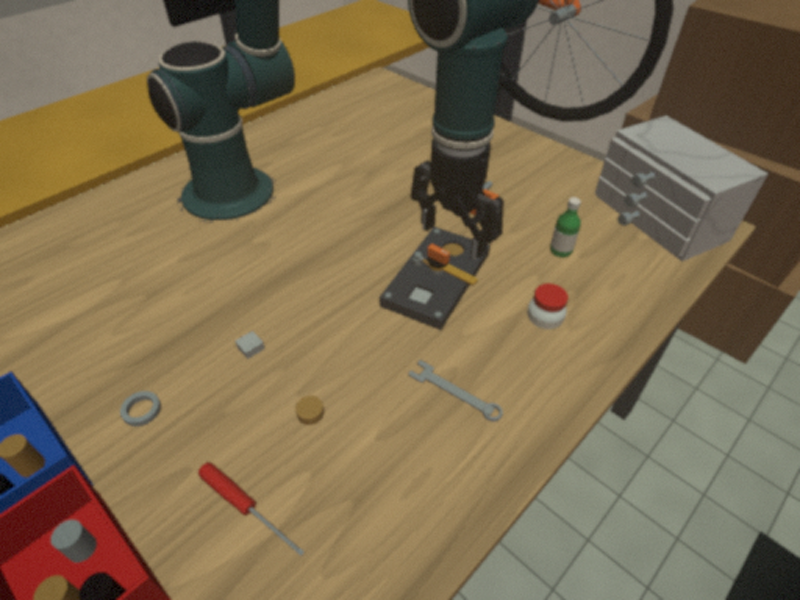

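View pics/wrist0.png

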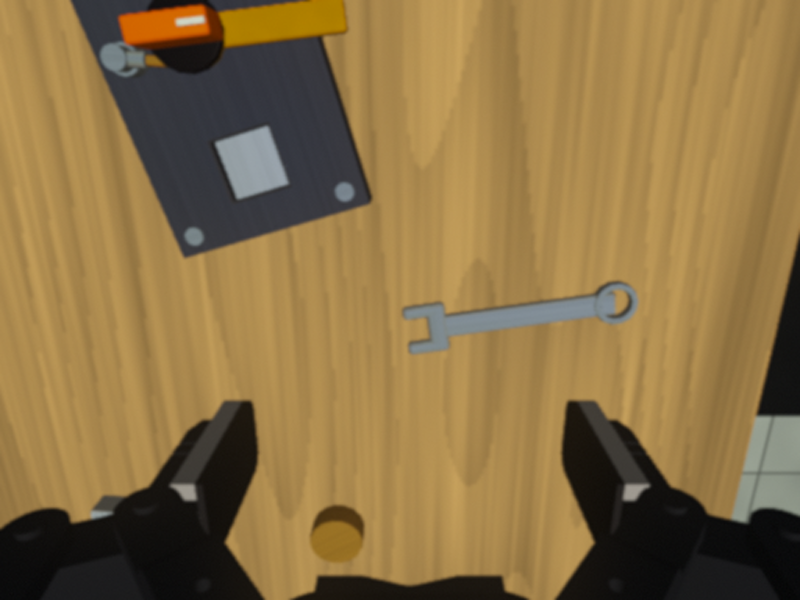

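The scene picture shows the blank at about (249,342), the die at (435,275) and the knob at (440,255). The wrist picture shows the nest centre at (251,162) and the lower die corners at (185,257) and (371,202). The arm points right.

Run:
```python
from h import *
import pickle
s=pickle.load(open("scene0.pkl","rb"));w=pickle.load(open("wrist0.pkl","rb"))
k=.64
f=lambda c,u,v,z:ray(c,u*k,v*k,z)
bl,br=f(w,185,257,.026),f(w,371,202,.026)
print("die corners",bl,br,np.linalg.norm(br-bl)); d=br-bl;a=np.arctan2(d[1],d[0]);ey=np.array([-np.sin(a),np.cos(a)])
print("yaw",a,np.degrees(a),"nest from corners",(bl+br)/2+ey*.045,"knob",(bl+br)/2+ey*.12,"nest floor",f(w,252,162,.019))
print("nest scene",f(s,420,296,.020))
print("blank top centre",f(s,249,341,.02),"round",f(s,310,408,.02),"ring",f(s,140,407,.014))
i=s["color"];x,y=int(249*k),int(343*k)
cv2.imwrite("pics/b.png",cv2.resize(i[y-24:y+24,x-32:x+32],(800,600),interpolation=cv2.INTER_CUBIC)); print(x-32,y-24)
```

```text
die corners [ 0.52512309 -0.00832256] [0.64983376 0.02830134] 0.1299771655221066
yaw 0.28564025422945577 16.36598102639168 nest from corners [0.57479869 0.05316606] knob [0.55366581 0.12512717] nest floor [0.57360731 0.05273738]
nest scene [0.57588587 0.05104941]
blank top centre [ 0.43548988 -0.23940698] round [ 0.61864921 -0.25262494] ring [ 0.41929196 -0.43826499]
127 195
```

View pics/b.png

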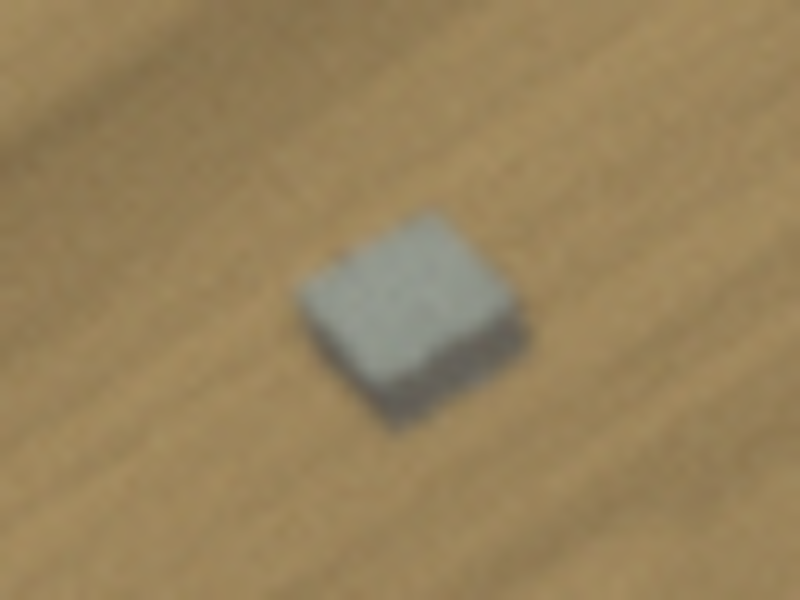

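The crop shows the blank's top corners at (298,292), (430,210), (520,300) and (385,385).

Run:
```python
from h import *
import pickle
s=pickle.load(open("scene0.pkl","rb"))
P=np.array([ray(s,127+u/12.5,195+v/12.5,.02) for u,v in[(298,292),(430,210),(520,300),(385,385)]])
print(P,P.mean(0));
for i in range(4):
    d=P[(i+1)%4]-P[i];print(np.linalg.norm(d),np.degrees(np.arctan2(d[1],d[0])))
```

```text
[[ 0.41911978 -0.25591334]
 [ 0.42024298 -0.22182925]
 [ 0.45583853 -0.22338016]
 [ 0.45436745 -0.25775327]] [ 0.43739218 -0.239719  ]
0.03410258954896874 88.11256886016243
0.03562932932824761 -2.4948256586408193
0.034404570015486115 -92.45061627436233
0.035295668136888385 177.01186658175072
```

Emit:
{"method": "jog_arm", "body": {
  "deltas": [-0.24,-0.238,0.118,0,0,2.2,1,-0.24,-0.238,0.118,0,0,2.2,1,-0.24,-0.238,0.118,0,0,2.2,1,-0.24,-0.238,0.118,0,0,2.2,1,-0.24,-0.238,0.118,0,0,2.2,1,-0.24,-0.238,0.118,0,0,2.2,1,-0.24,-0.238,0.118,0,0,2.2,1,-0.24,-0.238,0.118,0,0,2.2,1],
  "squeeze": 40
}}

```text
time: 0.95
tool_pos: [0.4319, -0.2412, 0.1275]
tcp_rot: [-2.264, -2.17, 0.004]
wrist_force: [0.0, 1.3, -0.2]
width: 1.0
grip_force: 0.0
```

Run:
```python
from h import *
import pickle
c=read_camera("wrist"); pickle.dump(c,open("w1.pkl","wb")); cv2.imwrite("pics/w1.png",cv2.resize(c["color"],(800,600),interpolation=cv2.INTER_CUBIC))
s=readout.read_state(); print(s["tool_pos"],s["tcp_rot"],s["time"],proj(c,[.4374,-.2397,.02])/.64)
```

```text
[ 0.43324129 -0.24105733  0.12817368] [-2.26495731 -2.17118435  0.00286205] 1.0 [421.34342894 300.38054559]
```

View pics/w1.png

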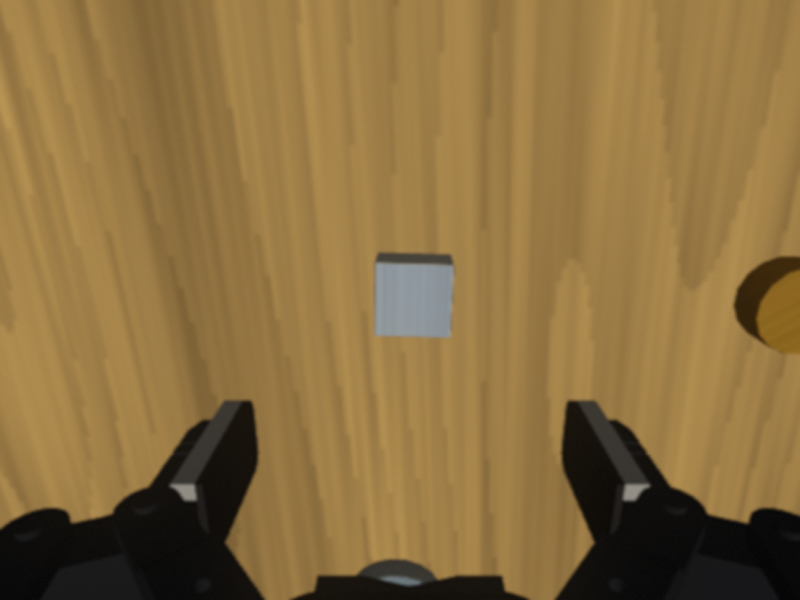

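Run:
```python
from h import *
import pickle
c=pickle.load(open("w1.pkl","rb"))
P=np.array([ray(c,u*.64,v*.64,.02) for u,v in[(376,262),(453,263),(451,338),(375,336)]]);print(P.mean(0))
for i in range(4):
    d=P[(i+1)%4]-P[i];print(np.linalg.norm(d),np.degrees(np.arctan2(d[1],d[0])))
s=readout.read_state(); Rt=rot(s["tcp_rot"]); p=P.mean(0); 
print("tool shift",Rt.T@(np.r_[p,.02]-s["tool_pos"]),Rt)
print(bot.tip_extent,[x for x in dir(bot) if x[0]!='_'])
# tips in picture: open finger tip near pixel (240,402)->(600,402) : height from 114-mm? width 85 between pads
```

```text
[ 0.4339002 -0.2396838]
0.03456441652671286 -3.0963748005375393
0.036589647022494814 -92.37969330236729
0.03578739496917895 176.08882980839542
0.0360859138551534 85.69415124792044
tool shift [0.00123835 0.00105426 0.10817218] [[ 0.04226102  0.99909807 -0.00412984]
 [ 0.99910548 -0.04225442  0.00167182]
 [ 0.00149581 -0.0041968  -0.99999007]]
0.017 ['MotionError', 'tip_extent']
```

The blank's top corners are at (376,262), (453,263), (451,338) and (375,336). It lies between the fingers, a few mm off centre, so I go down on it.

Emit:
{"method": "jog_arm", "body": {
  "deltas": [0.0005,-0.0025,0.05,0,0,0.8,1,0.0005,-0.0025,0.09,0,0,0.8,0.6,0.0005,-0.0025,0.104,0,0,0.8,0.2,0.0005,-0.0025,0.104,0,0,0.8,0.2,0.0005,-0.0025,0.104,0,0,0.8,0.2]
}}

```text
time: 1.5
tool_pos: [0.4362, -0.2396, 0.0275]
tcp_rot: [2.277, 2.162, 0.001]
wrist_force: [1.5, -0.4, 1.0]
width: 0.601
grip_force: 0.0
```

Run:
```python
from h import *
c=read_camera("wrist"); i=c["color"][130:330,120:400]; cv2.imwrite("pics/w2.png",cv2.resize(i,(784,560),interpolation=cv2.INTER_CUBIC))
s=readout.read_state(); print(s["tool_pos"],s["tcp_rot"],s["time"],s["width"])
```

```text
[ 0.43671312 -0.24008442  0.02825419] [2.27545106e+00 2.16109002e+00 1.55670202e-03] 1.55 0.5985423792958915
```

View pics/w2.png

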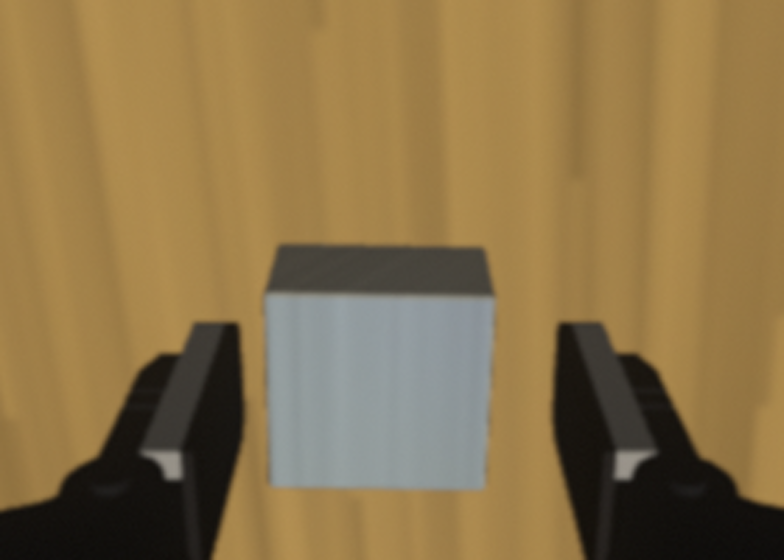

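The blank sits between the fingers, about 3 mm left of the jaw centre (380 against 399 in the crop). I shift by that much and grip.

Emit:
{"method": "jog_arm", "body": {
  "deltas": [0,-0.003,0.001,0,0,0,0.2,0,-0.003,0.001,0,0,0,-1,0,-0.003,0.001,0,0,0,-1,0,-0.003,0.001,0,0,0,-1,0,-0.003,0.001,0,0,0,-1,0,-0.003,0.001,0,0,0,-1],
  "squeeze": 50
}}

```text
time: 2.15
tool_pos: [0.4327, -0.24, 0.027]
tcp_rot: [2.277, 2.16, 0.001]
wrist_force: [-1.2, 1.2, 6.3]
width: 0.404
grip_force: 50.6
```

Emit:
{"method": "jog_arm", "body": {
  "deltas": [0,0,-0.05,0,0,0,-1,0,0,-0.1,0,0,0,-1,0.1,0.042,-0.1,0,0,-8,-1,0.2,0.084,-0.1,0,0,-16,-1,0.3,0.126,-0.1,0,0,-19.4,-1,0.3,0.126,-0.1,0,0,-19.4,-1,0.3,0.126,-0.1,0,0,-19.4,-1,0.3,0.126,-0.1,0,0,-19.4,-1]
}}

```text
time: 2.95
tool_pos: [0.5626, 0.0328, 0.1258]
tcp_rot: [1.881, 2.515, 0.001]
wrist_force: [0.8, -0.7, -0.8]
width: 0.404
grip_force: 50.4
```

Emit:
{"method": "jog_arm", "body": {
  "deltas": [0,0,0,0,0,0,-1,0,0,0,0,0,0,-1,0,0,0,0,0,0,-1]
}}

```text
time: 3.25
tool_pos: [0.5613, 0.0303, 0.1251]
tcp_rot: [-1.882, -2.515, 0.001]
wrist_force: [0.6, -0.7, -0.4]
width: 0.408
grip_force: 50.4
```

Run:
```python
from h import *
import pickle
c=read_camera("wrist"); pickle.dump(c,open("w3.pkl","wb")); cv2.imwrite("pics/w3.png",cv2.resize(c["color"],(800,600),interpolation=cv2.INTER_CUBIC))
s=readout.read_state(); Rt=rot(s["tcp_rot"]);print(s["tool_pos"],Rt,s["time"],s["width"],s["q"],np.degrees(np.arctan2(Rt[1,1],Rt[0,1])))
```

```text
[0.56126923 0.02980358 0.12511658] [[-2.81254218e-01  9.59632993e-01 -7.64273652e-04]
 [ 9.59633289e-01  2.81254024e-01 -3.53582575e-04]
 [-1.24354465e-04 -8.32869029e-04 -9.99999645e-01]] 3.3 0.4052072515685204 [ 8.93888352e-03  1.61632355e-01  1.96784147e+00 -4.08712578e-04
  1.01288627e+00 -2.75945392e-01] 16.335068838726333
```

View pics/w3.png

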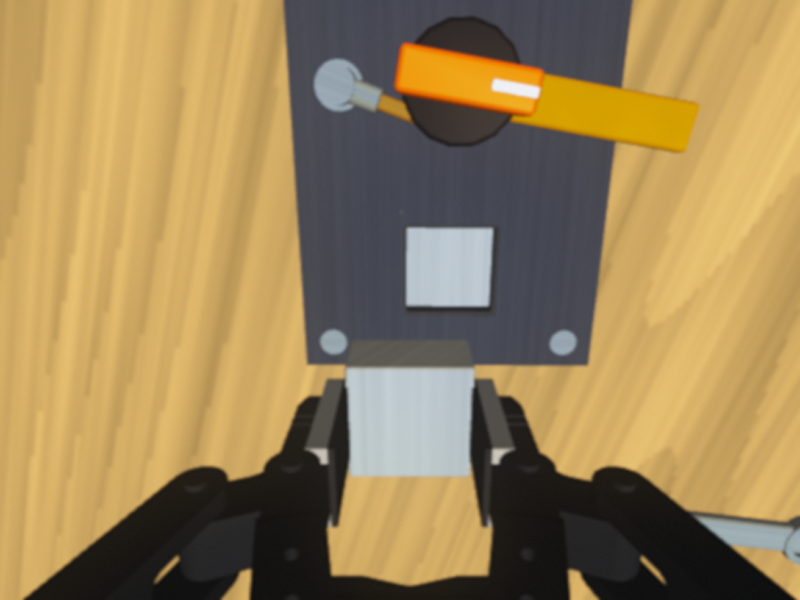

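The wrist picture shows the held blank with top corners (346,366), (474,366), (470,475) and (350,475). The nest rim spans 406–497 × 227–311 and the die's near corners are (308,364) and (588,364). The blank is still short of the nest.

Run:
```python
from h import *
import pickle
c=pickle.load(open("w3.pkl","rb")); s=readout.read_state(); Rt=rot(s["tcp_rot"]);t=s["tool_pos"]
def T(n,pts,z):
    P=np.array([Rt.T@(np.r_[ray(c,u*.64,v*.64,z),z]-t) for u,v in pts])[:,:2]
    print(n,P.mean(0).round(4),"edges",[(np.linalg.norm(P[(i+1)%len(P)]-P[i]).round(4),np.degrees(np.arctan2(*(P[(i+1)%len(P)]-P[i]))).round(1)) for i in range(len(P))]); return P.mean(0)
n=T("rim",[(406,227),(497,227),(495,311),(406,311)],.026)
b=T("blank",[(346,366),(474,366),(470,475),(350,475)],.118)
b2=T("blankfrontbottom",[(352,341),(469,341)],.098)
d=T("die near",[(308,364),(588,364)],.026); print("nest from die",d+[.045,0])
print("shift",n-b)
```

```text
rim [0.0188 0.019 ] edges [(np.float64(0.0385), np.float64(0.1)), (np.float64(0.038), np.float64(-88.2)), (np.float64(0.0397), np.float64(-179.9)), (np.float64(0.038), np.float64(90.0))]
blank [0.0008 0.0011] edges [(np.float64(0.035), np.float64(0.1)), (np.float64(0.0356), np.float64(-89.6)), (np.float64(0.0354), np.float64(-179.9)), (np.float64(0.0356), np.float64(89.8))]
blankfrontbottom [0.0172 0.0012] edges [(np.float64(0.0362), np.float64(0.1)), (np.float64(0.0362), np.float64(-179.9))]
die near [-0.0263  0.0188] edges [(np.float64(0.1293), np.float64(0.1)), (np.float64(0.1293), np.float64(-179.9))]
nest from die [0.01867803 0.01879052]
shift [0.01801353 0.01790197]
```

Emit:
{"method": "jog_arm", "body": {
  "deltas": [0.018,0.018,0.01,0,0,0,-1,0.018,0.018,0.045,0,0,0,-1,0.018,0.018,0.066,0,0,0,-1,0.018,0.018,0.066,0,0,0,-1,0.018,0.018,0.066,0,0,0,-1,0.018,0.018,0.066,0,0,0,-1]
}}

```text
time: 3.9
tool_pos: [0.5754, 0.0524, 0.0609]
tcp_rot: [1.882, 2.513, 0.003]
wrist_force: [-0.0, -0.2, 1.0]
width: 0.404
grip_force: 50.4
```

Run:
```python
from h import *
import pickle
c=read_camera("wrist"); pickle.dump(c,open("w4.pkl","wb")); cv2.imwrite("pics/w4.png",cv2.resize(c["color"][130:330,120:400],(784,560),interpolation=cv2.INTER_CUBIC))
s=readout.read_state(); Rt=rot(s["tcp_rot"]);print(s["tool_pos"],s["time"],s["wrist_force"],np.degrees(np.arctan2(Rt[1,1],Rt[0,1])))
```

```text
[0.57560164 0.05264118 0.06115574] 3.95 [-0.48991185 -0.31194105 -0.62874306] 16.33997871284919
```

View pics/w4.png

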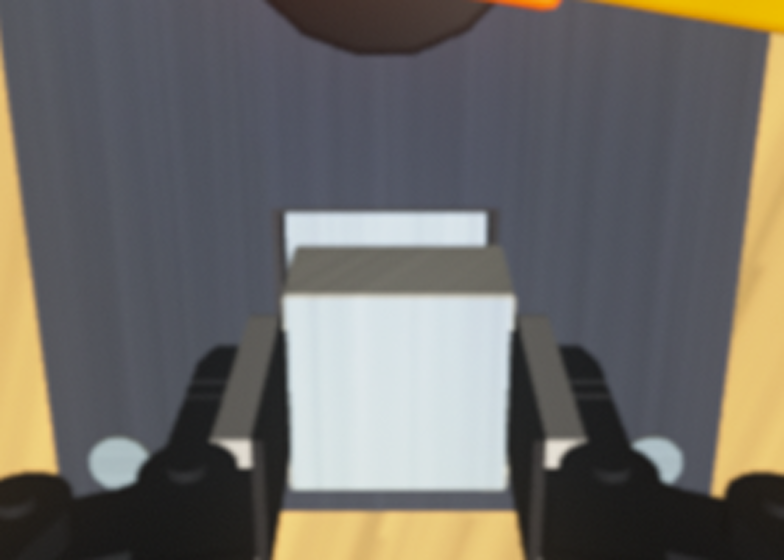

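The blank is just above the nest. Its front lower edge runs from (296,247) to (504,247) in the crop, and the nest's back rim from (279,212) to (496,212). It stands slightly to the right.

Run:
```python
from h import *
import pickle
c=pickle.load(open("w4.pkl","rb")); s=readout.read_state(); Rt=rot(s["tcp_rot"]);t=s["tool_pos"]
def T(n,pts,z):
    P=np.array([Rt.T@(np.r_[ray(c,120+u/2.8,130+v/2.8,z),z]-t) for u,v in pts])[:,:2]; print(n,z,P.mean(0).round(4),np.linalg.norm(P[1]-P[0]).round(4))
T("rim back",[(279,212),(496,212)],.026)
T("screws",[(118,462),(655,460)],.026)
for zb in(.032,.034,.036):
    T("blank lower front",[(296,247),(504,247)],zb); T("top",[(283,294),(516,294),(509,490),(291,490)],zb+.02)
```

```text
rim back 0.026 [ 0.02   -0.0014] 0.0388
screws 0.026 [-0.0327 -0.0017] 0.1057
blank lower front 0.032 [0.0159 0.0009] 0.0363
top 0.052000000000000005 [-0.0013  0.0008] 0.036
blank lower front 0.034 [0.0167 0.0009] 0.0358
top 0.054000000000000006 [-0.0001  0.0008] 0.0355
blank lower front 0.036 [0.0176 0.0009] 0.0354
top 0.055999999999999994 [0.0012 0.0008] 0.0349
```

Emit:
{"method": "jog_arm", "body": {
  "deltas": [0.0015,-0.0024,0,0,0,0,-1,0.0015,-0.0024,0.004,0,0,0,-1,0.0015,-0.0024,0.007,0,0,0,-1,0.0015,-0.0024,0.009,0,0,0,-1,0.0015,-0.0024,0.011,0,0,0,-1,0.0015,-0.0024,0.011,0,0,0,-1]
}}

```text
time: 4.55
tool_pos: [0.5721, 0.0535, 0.0482]
tcp_rot: [1.881, 2.515, 0.0]
wrist_force: [1.2, -3.5, -0.3]
width: 0.402
grip_force: 50.5
```

Emit:
{"method": "jog_arm", "body": {
  "deltas": [0,0,0.002,0,0,0,-1,0,0,0.004,0,0,0,-1,0,0,0.005,0,0,0,-1,0,0,0.005,0,0,0,-1,0,0,0.005,0,0,0,-1]
}}

```text
time: 5.05
tool_pos: [0.572, 0.0535, 0.044]
tcp_rot: [1.881, 2.515, -0.0]
wrist_force: [-0.7, -5.0, 5.9]
width: 0.405
grip_force: 51.1
```

Emit:
{"method": "jog_arm", "body": {
  "deltas": [0,0,0.001,0,0,0,-1,0,0,0.0015,0,0,0,-1,0,0,0.0015,0,0,0,-1]
}}

```text
time: 5.35
tool_pos: [0.5721, 0.0534, 0.044]
tcp_rot: [1.881, 2.515, -0.0]
wrist_force: [-4.3, -5.5, 14.5]
width: 0.403
grip_force: 52.1
```

Emit:
{"method": "jog_arm", "body": {
  "deltas": [0,0,-0.001,0,0,0,0.3,0,0,-0.001,0,0,0,0.3,0,0,-0.001,0,0,0,0.3,0,0,-0.03,0,0,0,0.3,0,0,-0.07,0,0,0,1,0,0,-0.1,0,0,0,1,0,0,-0.1,0,0,0,1,0,0,-0.1,0,0,0,1]
}}

```text
time: 6.15
tool_pos: [0.5717, 0.0543, 0.1422]
tcp_rot: [1.881, 2.515, 0.002]
wrist_force: [-0.7, -0.1, -0.3]
width: 1.001
grip_force: 0.0
```

Run:
```python
from h import *
import pickle
c=read_camera("wrist"); pickle.dump(c,open("w5.pkl","wb")); cv2.imwrite("pics/w5.png",cv2.resize(c["color"],(800,600),interpolation=cv2.INTER_CUBIC))
s=readout.read_state(); Rt=rot(s["tcp_rot"]);print(s["tool_pos"],s["time"],s["q"],np.degrees(np.arctan2(Rt[1,1],Rt[0,1])))
```

```text
[0.57063199 0.05421791 0.14076414] 6.2 [ 5.11136640e-02  1.65166478e-01  1.93138683e+00  3.23782482e-04
  1.04671251e+00 -2.35412093e-01] 16.407449354145275
```

View pics/w5.png

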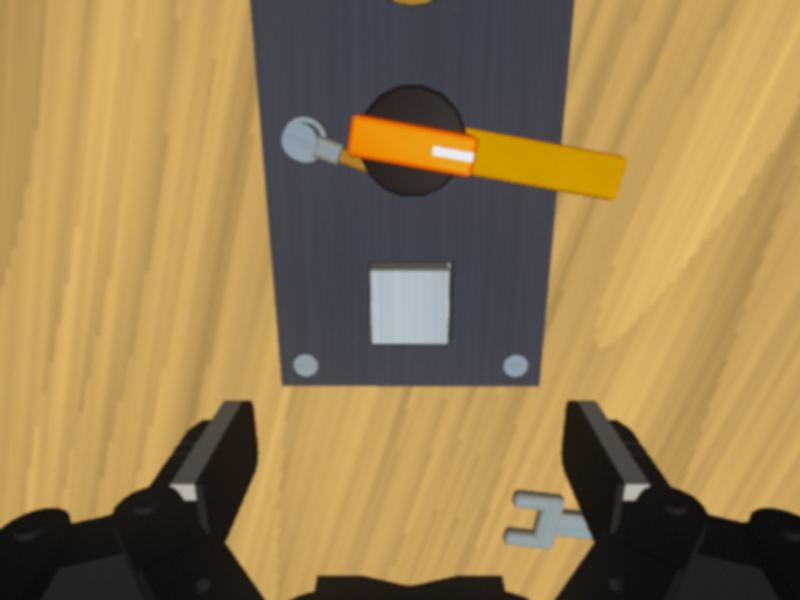

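The blank sits flat inside the nest (corners (370,268) to (448,344)), and the downward press stalled at the seating height. The knob bar corners are (353,115), (478,137), (470,176) and (348,155).

Run:
```python
from h import *
import pickle
c=pickle.load(open("w5.pkl","rb")); s=readout.read_state(); Rt=rot(s["tcp_rot"]);t=s["tool_pos"]
def T(n,pts,z):
    W=np.array([ray(c,u*.64,v*.64,z) for u,v in pts]); P=np.array([Rt.T@(np.r_[w,z]-t) for w in W])[:,:2]; print(n,W.mean(0).round(4),P.mean(0).round(4),[np.linalg.norm(P[(i+1)%len(P)]-P[i]).round(4) for i in range(len(P))]); return W
W=T("bar",[(353,115),(478,137),(470,176),(348,155)],.078)
d=W[1]-W[0];print(np.degrees(np.arctan2(d[1],d[0])))
d=W[2]-W[3];print(np.degrees(np.arctan2(d[1],d[0])))
T("blank",[(370,268),(449,268),(448,344),(372,344)],.037)
T("die",[(283,385),(539,385)],.026)
print("oil",ray(pickle.load(open("scene0.pkl","rb")),563*.64,248*.64,0))
```

```text
bar [0.553  0.1246] [0.0724 0.0031] [np.float64(0.0427), np.float64(0.0132), np.float64(0.0426), np.float64(0.0132)]
6.880490324733794
6.8631525339362405
blank [0.573  0.0538] [-0.0012  0.0023] [np.float64(0.0352), np.float64(0.037), np.float64(0.0356), np.float64(0.037)]
die [0.5867 0.0098] [-0.0472  0.003 ] [np.float64(0.1291), np.float64(0.1291)]
oil [0.68471066 0.38334667]
```

Emit:
{"method": "jog_arm", "body": {
  "deltas": [0.02,0.003,0,0,0,-8,1,0.04,0.003,0,0,0,-16,1,0.06,0.003,0,0,0,-24,1,0.0725,0.003,0,0,0,-32,1,0.0725,0.003,0,0,0,-40,1,0.0725,0.003,0,0,0,-48,1,0.0725,0.003,0,0,0,-56,1,0.0725,0.003,0,0,0,-64,1]
}}

```text
time: 7.0
tool_pos: [0.5519, 0.1243, 0.1389]
tcp_rot: [-0.253, -3.126, 0.002]
wrist_force: [-0.3, -0.2, 0.3]
width: 0.999
grip_force: 0.0
```

Emit:
{"method": "jog_arm", "body": {
  "deltas": [0,0,0,0,0,-8,1,0,0,0,0,0,-16.4,1,0,0,0,0,0,-16.4,1,0,0,0,0,0,-16.4,1,0,0,0,0,0,-16.4,1]
}}

```text
time: 7.5
tool_pos: [0.5532, 0.1243, 0.1407]
tcp_rot: [0.182, -3.134, 0.0]
wrist_force: [0.7, 0.2, -0.1]
width: 0.999
grip_force: 0.0
```

Run:
```python
from h import *
import pickle
s=readout.read_state(); Rt=rot(s["tcp_rot"]);h=np.degrees(np.arctan2(Rt[1,1],Rt[0,1]));print(s["tool_pos"],s["time"],s["q"],h)
print("knob in tool",Rt.T@(np.array([.553,.1246,.066])-s["tool_pos"]))
```

```text
[0.55320015 0.12432191 0.14070087] 7.5 [ 1.77109265e-01  1.54161068e-01  1.94435491e+00  4.08878526e-05
  1.04499951e+00 -1.51002300e+00] 96.66438482506817
knob in tool [2.29925596e-05 3.05532930e-04 7.47010299e-02]
```

Emit:
{"method": "jog_arm", "body": {
  "deltas": [0,0,0.04,0,0,0,1,0,0,0.066,0,0,0,0.3,0,0,0.066,0,0,0,-0.3,0,0,0.066,0,0,0,-1,0,0,0.066,0,0,0,-1,0,0,0.066,0,0,0,-1,0,0,0.066,0,0,0,-1,0,0,0.066,0,0,0,-1],
  "squeeze": 50
}}

```text
time: 8.3
tool_pos: [0.5556, 0.1242, 0.078]
tcp_rot: [-0.185, 3.132, -0.0]
wrist_force: [-0.6, -3.0, 4.9]
width: 0.15
grip_force: 51.0
```

Emit:
{"method": "jog_arm", "body": {
  "deltas": [0,0,0,0,0,6,-1,0,0,0,0,0,13,-1,0,0,0,0,0,20,-1,0,0,0,0,0,27,-1,0,0,0,0,0,34,-1,0,0,0,0,0,41,-1,0,0,0,0,0,48,-1,0,0,0,0,0,54,-1]
}}

```text
time: 9.1
tool_pos: [0.5547, 0.1216, 0.078]
tcp_rot: [1.261, 2.874, -0.006]
wrist_force: [-4.1, -12.4, 10.5]
width: 0.149
grip_force: 51.6
```

Emit:
{"method": "jog_arm", "body": {
  "deltas": [0,0,0,0,0,6,-1,0,0,0,0,0,12,-1,0,0,0,0,0,18,-1,0,0,0,0,0,24,-1,0,0,0,0,0,29,-1,0,0,0,0,0,29,-1,0,0,0,0,0,29,-1]
}}

```text
time: 9.8
tool_pos: [0.5533, 0.1208, 0.078]
tcp_rot: [1.936, 2.471, -0.009]
wrist_force: [-7.2, -14.4, 14.7]
width: 0.151
grip_force: 52.1
```

Run:
```python
from h import *
s=readout.read_state(); Rt=rot(s["tcp_rot"]);h=np.degrees(np.arctan2(Rt[1,1],Rt[0,1]));print(s["tool_pos"],h,s["wrist_force"],s["torque"])
```

```text
[0.55331932 0.12083297 0.07796573] 13.861922947739073 [ -7.1717164  -14.35246144  14.70669878] [-2.37788056  1.13747411 -0.08659938]
```

Emit:
{"method": "jog_arm", "body": {
  "deltas": [0,0,0,0,0,0,0,0,0,0,0,0,0,0.5,0,0,0,0,0,0,0.5,0,0,-0.03,0,0,0,0.8,-0.03,0,-0.07,0,0,0,1,-0.06,0,-0.1,0,0,0,1,-0.06,0,-0.1,0,0,0,1]
}}

```text
time: 10.5
tool_pos: [0.5729, 0.0643, 0.1818]
tcp_rot: [1.935, 2.463, 0.011]
wrist_force: [0.2, -0.4, 1.0]
width: 1.002
grip_force: 0.0
```

Run:
```python
from h import *
c=read_camera("wrist"); cv2.imwrite("pics/w6.png",cv2.resize(c["color"],(800,600),interpolation=cv2.INTER_CUBIC))
```

```text
(no output)
```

View pics/w6.png

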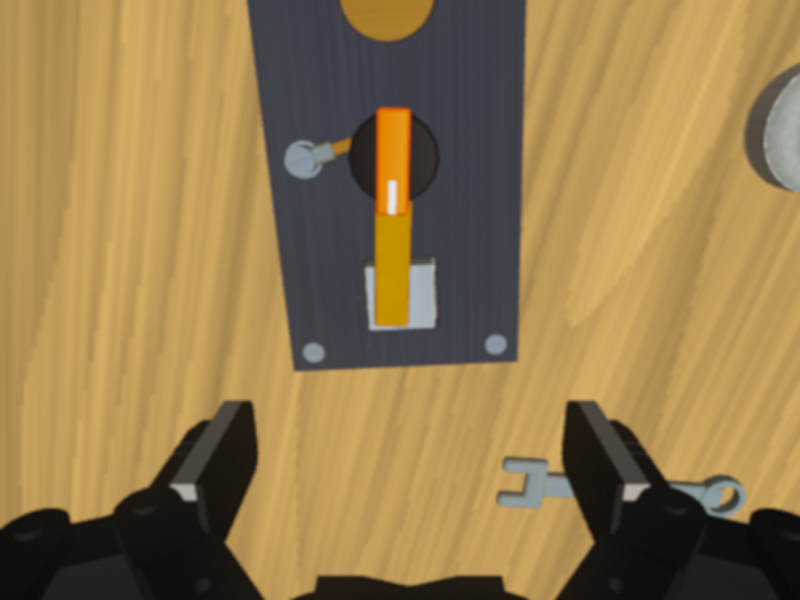

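The keeper arm stays over the blank (tip at about (392,325)), the blank is still in the nest, and the gripper touches nothing.

```bash
python3 -c "
from h import *
print(finish_job())"
```

```text
the job is handed in; nothing more can be done
None
```

The job is handed in: the square blank is seated in its nest, the knob is turned past its detent, and the keeper arm stayed over the blank after I let go, at about 10.5 s on the robot's clock.

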